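# Set a pendulum angle gauge on a domed stud

### The job

Lay the loose plate with the domed stud squarely on top of the riser block, stud up and edges in line, and let go of it. Then set the middle of the pendulum gauge's base on the stud and rock the gauge sideways until its swinging pointer settles on the set mark on its dial, and finish while still holding it there, resting on nothing but the stud. Keep the gauge standing up throughout and leave the other things on the bench alone.

Things in the scene. Friction and masses are not known exactly. Their poses are not given: they have to be found in the camera images.
- riser: Fixed dark steel riser block, 60 mm (its x) x 50 mm (its y) x 24 mm high, looking like two thick plates bolted together; origin at the centre of its underside, on the bench.
- riser_top (a point): Centre of the riser's flat top, 24 mm above the bench; axes as the riser's.
- stud_plate: Loose aluminium plate, 60 (x) x 50 (y) x 12 mm thick, about 0.22 kg, lying on the bench; from the middle of its top rises a fixed steel stud, 18 mm diameter and 18 mm high, its head a half ball of 9 mm radius (ball centre 21 mm above the plate's underside). Origin at the centre of the underside. A half turn makes no difference.
- stud_top (a point): Highest point of the domed stud, 30 mm above the underside of the stud plate.
- gauge: Loose pendulum angle gauge, about 0.38 kg: flat steel base 36 (x) x 100 (y) x 10 mm; on it an upright round grey case, 100 mm diameter, 22 mm thick (x), centre 60 mm above the underside; on top a black grip block. Origin: centre of the underside, z up. Same white dial, pointer and mark on both faces, +x (away from the robot within 30 degrees) and -x; y runs across the dial.
- gauge_grip (a point): Point to grip, 134 mm above the base's underside on the gauge's z axis: in the black grip block, 22 mm thick (x), 34 mm wide (y), from 110 to 151 mm above the underside, to be pinched across its thickness.
- pointer (a joint): Swinging pointer, on each face a slim black needle with a disc-shaped bob, hangs freely from the dial's centre and stays plumb as the gauge is rocked; rad about the gauge's x axis. 0: points along the gauge's -z; positive: tip towards the gauge's +y. It swings at about 3 Hz for about a second after a disturbance.
- set_mark (a joint): Set mark, a short broad black tab (9 x 7 mm) at the lower rim of each face, stiffly fixed at another angle in each run (0.14 to 0.33 rad, always to the gauge's +y side); rad, same axis and sense as the pointer. The pointer is on the mark when both read the same: the gauge is then turned about its own x axis by minus this angle, its top leaning towards its +y.
- pointer_tip (a point): Tip of the +x face's pointer, 41 mm from the dial's centre.
- mark_tip (a point): Inner end of the +x face's set mark, 41 mm from the dial's centre: where the pointer's tip should come.
- multimeter: Digital multimeter lying flat, 85 x 165 x 42 mm, a bystander; origin at the centre of its underside.
- board: Populated circuit board, 100 x 140 mm, up to 22 mm high, a bystander; origin at the centre of its underside.
- bottle: Small capped reagent bottle, 48 mm diameter, 100 mm high, standing, a bystander; origin at the centre of its underside.
- screwdriver: Screwdriver lying on the bench, a bystander; origin about its middle.

How it is judged:
By the outcome, as a careful person would: the job done as asked, in the order asked, and still so for the second after the job is handed in, while the arm keeps its last pose, push and grip.
It also fails if it takes over 51 s, if anything falls off the work surface, if the arm or the gripper's body presses on something with over 40 N, if the wrist force passes 120 N, or if a joint passes its speed limit or range.

### The arm

A 6-joint arm with a two-finger parallel gripper is mounted at the origin on the work surface. World frame = base frame: x ahead of the robot, y to its left, z up, the work surface at z = 0. Lengths are in mm, angles in rad, forces in N, time in s.
With the tool pointing down it reaches from about 325 to 775 mm from the base axis. Payload 5.5 kg.
Tool frame: the origin (TCP) lies midway between the tips of the shut fingers; the grasp point (between the pads) lies env.grip_depth behind it (env.grip_depth is the distance from the TCP to the grasp point, in mm); z points along the fingers, y is the line along which they close (so a half turn about z gives the same grasp; the last joint's range is limited). The gripper opens to 85 mm and grips with 20 to 120 N. Pads are 22 mm wide; open, the fingers measure 114 mm over their backs; the gripper's body (76 mm by 85 mm) begins 54 mm behind the grasp point. The pads swing forward as they close: fully open they stand 13 mm farther back than shut.
Start: joints at [1.215, 0.091, 1.231, -0, 1.82, -0.057], TCP at [176.629, 573.427, 231.275] pointing down, gripper open.
Joint ranges: [-2.87, 2.87], [-0.86, 2.18], [0.17, 2.46], [-1.51, 4.65], [0.06, 2.69], [-2.65, 2.65]. Speed limits (rad/s): [2.57, 2.57, 3.01, 3.14, 3.14, 3.14].

### API

Orientations are given as a unit quaternion [x, y, z, w].
In Python, from station import readout, imaging, env gives the robot as it stands.
- The arm moves only by the tool drive_tool, never from a script. Its argument "deltas" is text: rows parted by semicolons, each of 4 numbers parted by spaces: the shift along the tool's x, y, z in units of 30 mm (1.0 is 30 mm), then the turn about the tool's z in units of 6 degrees (1.0 is 6 degrees). A call has 1 to 20 rows; each row is the pose to reach, as a shift and turn from the pose commanded when the call began, along the tool's axes at that moment; what a row does not reach only later rows make up. A row lasts 1/10 s, in which the tool goes at most 50 mm and 8.59 degrees, less where a joint would pass 70% of its speed; a pose out of reach is approached as far as the arm can. A call with a gripper value outside its range is refused whole. "jaw" is the opening, from 0 (shut) to 1 (fully open), set as the call begins (left out, the last holds). The fingers move at their own pace and stop on an object; "squeeze" is the grip in N (left out, the last holds). Time passes only in rows, so rows that repeat a pose let the fingers close. It gives the time, the measured TCP pose, the force, the opening and the grip force at its end, in the units of the state.
- readout.state(): the state, without advancing time (a new reading comes with each control period).
- imaging.get_image(name): name is "scene" or "top"; returns a dict with "img" (384x512x3 uint8, red, green, blue), "depth" (384x512 float32, mm along the optical axis (not along the pixel's ray), 0 where there is no reading), "fov_y" (degrees; the focal length in pixels is half the picture's height over the tangent of half this angle, whatever the lens; pixels are square), "cx", "cy" (the principal point, pixels), "dist_coeffs" ([k1, k2, p1, p2, k3] as OpenCV has them; the pictures are not rectified), "eye" and "orientation" of the camera in the world. Camera axes: x right, y down, z forward; pixel columns grow to the right and rows downward; lengths in mm; the calibration is good to about 2 mm. A picture is of the moment at which its call begins.
- env.finish_job(): hands the job in; it is judged then, once.
The state is a dict: "t": time; "joint_pos": joint angles; "dq": joint speeds; "joint_torque": joint torques, N m; "tcp_pos": TCP position; "eef_rot": TCP orientation; "ft_force": force on the tool from outside, world axes, zero at the start; "wrist_torque": the same for the moment, N m; "width": finger opening in mm; "finger_force": force on a finger pad.
Only numpy, scipy, OpenCV 4.12 (cv2) and the standard library are available. Lean on these libraries where they do the work, as an engineer would, in place of code of your own. Each camera call takes 0.05 s, during which the arm holds its last target. There are 200 camera calls.

## Working session

There is one attempt and no reset: what is moved stays moved. The work goes in short steps, Python scripts to look and compute and a tool call to move; the robot and the scene stay as the last step left them, time stands still between calls to the robot, and variables do not carry over. Pictures are saved under pics/ and viewed, at most 10 in all, crops included, and the job is handed in when it is done.

Besides the shell and the picture viewer there is one more tool, called after "Call:" by a JSON object that holds its "fn" and its "kwargs", one argument or row to a line. drive_tool: Moves the arm, as the interface text tells. Its arguments: {"type":"object","properties":{"deltas":{"type":"string"},"jaw":{"type":"number"},"squeeze":{"type":"number"}},"required":["deltas"]}

```bash
ls; mkdir -p pics; cat > h.py <<'E'
import numpy as np, cv2
from scipy.spatial.transform import Rotation as R
from station import readout, imaging, env
def K(d):
    f=d["img"].shape[0]/2/np.tan(np.radians(d["fov_y"])/2)
    return np.array([[f,0,d["cx"]],[0,f,d["cy"]],[0,0,1.]])
def rays(d,px):
    u=cv2.undistortPoints(np.array(px,float).reshape(-1,1,2),K(d),np.array(d["dist_coeffs"],float)).reshape(-1,2)
    return np.c_[u,np.ones(len(u))]@R.from_quat(d["orientation"]).as_matrix().T
def onplane(d,px,z):
    r=rays(d,px);e=np.array(d["eye"]);return e+r*((z-e[2])/r[:,2])[:,None]
def cloud(d):
    h,w=d["depth"].shape;v,u=np.mgrid[:h,:w]
    r=rays(d,np.c_[u.ravel(),v.ravel()])
    return (np.array(d["eye"])+r*d["depth"].reshape(-1,1)).reshape(h,w,3)
def save(d,n): cv2.imwrite("pics/"+n,d["img"][:,:,::-1])
E
python3 - <<'E'
from h import *
s=readout.state();print({k:np.round(v,3) for k,v in s.items()},env.grip_depth)
for n in("scene","top"):
    d=imaging.get_image(n);save(d,n+"0.png");np.save(n+"0.npy",d,allow_pickle=True)
    print(n,d["eye"],d["orientation"],d["fov_y"],d["cx"],d["cy"],d["dist_coeffs"])
E
```

```text
pics
{'t': np.float64(0.0), 'joint_pos': array([ 1.215,  0.092,  1.232,  0.   ,  1.82 , -0.057]), 'dq': array([-0.001,  0.002, -0.001, -0.001, -0.001, -0.   ]), 'joint_torque': array([ 0.0000e+00, -4.5874e+01, -4.1801e+01, -0.0000e+00,  1.2000e-02,
       -0.0000e+00]), 'tcp_pos': array([176.506, 573.138, 230.114]), 'eef_rot': array([ 0.149,  0.989, -0.001, -0.   ]), 'ft_force': array([ 0.246,  0.365, -0.309]), 'wrist_torque': array([-0.033, -0.003,  0.036]), 'finger_force': np.float64(0.0), 'width': np.float64(85.315)} 18.700000000000003
scene [1071.79847519 -688.63410745 1065.71650313] [ 0.88837184  0.28423537 -0.10385585 -0.34528204] 57.21371654424257 257.3662650986826 191.59721160848125 [-0.07423571  0.          0.          0.          0.        ]
top [ 379.78071113    6.41775928 1383.12024601] [ 0.7117072  -0.69814403  0.0580163  -0.05197975] 50.368463937770755 263.53119638770573 195.23061357171653 [-0.0573875  0.         0.         0.         0.       ]
```

View pics/scene0.png

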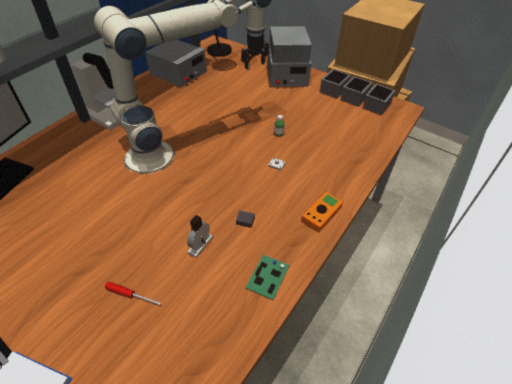

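View pics/top0.png

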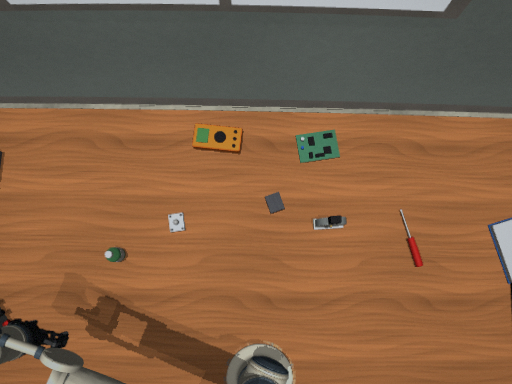

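The top view shows the riser near (275,203), the stud plate near (177,222), the gauge near (330,222) and the bottle near (115,255). The scene view shows them at (245,219), (277,163), (199,237) and (279,126).

```bash
cat > m1.py <<'E'
from h import *
T=np.load("top0.npy",allow_pickle=True).item();S=np.load("scene0.npy",allow_pickle=True).item()
tiles=[]
for d,(u,v),r in((T,(275,203),20),(T,(177,222),20),(T,(330,222),25),(S,(245,219),20),(S,(277,163),20),(S,(199,235),28)):
    c=d["img"][v-r:v+r,u-r:u+r,::-1];tiles.append(cv2.resize(c,(264,264),interpolation=cv2.INTER_CUBIC))
cv2.imwrite("pics/mos.png",np.vstack([np.hstack(tiles[:3]),np.hstack(tiles[3:])]))
for n,d in(("T",T),("S",S)):
    P=cloud(d);hsv=cv2.cvtColor(d["img"],cv2.COLOR_RGB2HSV)
    for nm,(u,v) in (dict(riser=(275,203),plate=(177,222),gauge=(330,222)) if n=="T" else dict(riser=(245,219),plate=(277,163),gauge=(199,235))).items():
        r=28 if nm=="gauge" else 15
        q=P[v-r:v+r,u-r:u+r].reshape(-1,3);g=hsv[v-r:v+r,u-r:u+r].reshape(-1,3)
        wood=(g[:,1]>100)&(g[:,0]<25)
        m=~wood&(q[:,2]>-20)
        h=q[m];print(n,nm,m.sum(),"woodz",np.median(q[wood,2]).round(1),np.percentile(h,[2,25,50,75,98],axis=0).round(1).tolist())
        sl=lambda a:a.reshape(2*r,2*r)
        cnts,_=cv2.findContours(sl(m).astype(np.uint8),0,1);c=max(cnts,key=cv2.contourArea)
        print("   rect",cv2.minAreaRect((c+np.array([u-r,v-r])).astype(np.float32)))
E
python3 m1.py
```

```text
T riser 277 woodz 0.8 [[539.9, -69.3, 2.1], [556.7, -52.3, 22.6], [570.4, -39.1, 24.5], [584.4, -28.6, 26.5], [601.7, -11.7, 30.8]]
   rect ((274.35003662109375, 202.0500030517578), (18.024980545043945, 15.17893123626709), 71.56504821777344)
T plate 295 woodz 0.7 [[467.8, 262.6, -0.7], [484.3, 276.0, 10.1], [498.4, 288.9, 12.2], [514.5, 302.7, 15.4], [529.8, 317.0, 30.5]]
   rect ((176.02439880371094, 221.71951293945312), (18.66292953491211, 15.791709899902344), 83.6598129272461)
T gauge 379 woodz 0.8 [[486.0, -265.4, 3.4], [492.5, -233.2, 15.8], [498.2, -209.4, 93.6], [506.7, -189.5, 130.3], [519.7, -172.8, 154.8]]
   rect ((329.39300537109375, 222.28794860839844), (12.350900650024414, 33.31000900268555), 86.42366790771484)
S riser 198 woodz 0.9 [[544.3, -70.5, 9.6], [561.3, -57.4, 22.0], [574.8, -46.2, 24.4], [588.9, -31.2, 26.0], [603.8, -14.2, 28.5]]
   rect ((244.67308044433594, 218.13462829589844), (16.277639389038086, 12.94366455078125), 11.309932708740234)
S plate 133 woodz 1.2 [[471.2, 263.8, 2.6], [487.7, 271.0, 11.0], [503.6, 283.5, 13.1], [516.5, 296.0, 15.1], [529.7, 315.0, 28.6]]
   rect ((276.550048828125, 163.35000610351562), (14.546476364135742, 9.803059577941895), 18.434947967529297)
S gauge 518 woodz 0.5 [[496.0, -272.4, 3.8], [512.5, -257.8, 14.0], [516.0, -237.7, 61.3], [518.7, -208.6, 90.1], [525.1, -178.6, 150.2]]
   rect ((197.54824829101562, 238.1329345703125), (20.712539672851562, 33.85797119140625), 39.09385681152344)
```

View pics/mos.png

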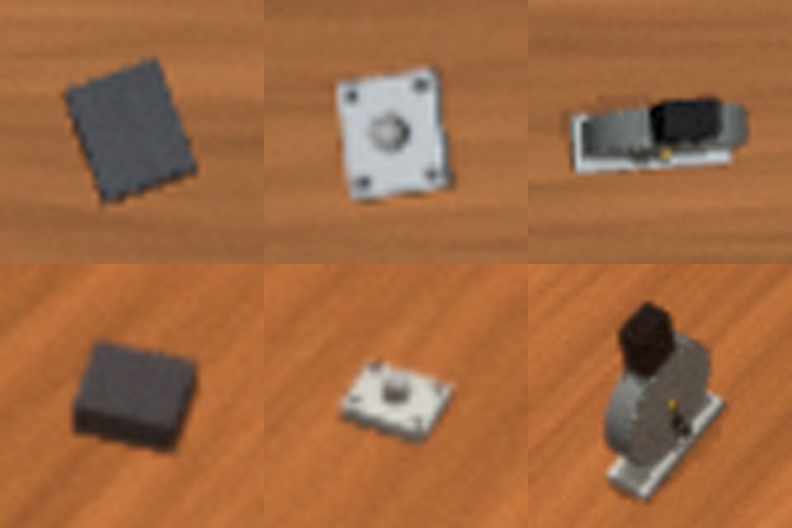

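The tiles show the dark riser, the plate with four holes and its stud, and the gauge with its black grip. In the scene view, the gauge's +x face shows a yellow hub and small black pointer and mark.

```bash
cat > m2.py <<'E'
from h import *
def box(d,uv,r,L,W,H,zb=0,wood=lambda g:((g[...,1]>95)&(g[...,0]<25)),k=8,mask=None):
    """silhouette rectangle of a box LxWxH on zb, seen from above -> centre, yaw (long axis)"""
    u,v=uv;c=d["img"][v-r:v+r,u-r:u+r]
    big=cv2.resize(c,None,fx=k,fy=k,interpolation=cv2.INTER_CUBIC)
    g=cv2.cvtColor(big,cv2.COLOR_RGB2HSV)
    m=(~wood(g) if mask is None else mask(big,g)).astype(np.uint8)
    m=cv2.morphologyEx(m,cv2.MORPH_OPEN,np.ones((9,9)))
    cn=max(cv2.findContours(m,0,1)[0],key=cv2.contourArea).reshape(-1,2)
    px=(cn+.5)/k-.5+np.array([u-r,v-r])
    P=onplane(d,px,zb+H)[:,:2].astype(np.float32)
    (cx,cy),(a,b),th=cv2.minAreaRect(P);th=np.radians(th)
    if a<b: th+=np.pi/2;a,b=b,a
    th=(th+np.pi/2)%np.pi-np.pi/2
    A=np.array([[np.cos(th),np.sin(th)],[-np.sin(th),np.cos(th)]])
    e=np.array(d["eye"]);hs=np.array([L,W])/2;c=np.array([cx,cy])
    sz=None
    for _ in range(5):
        lo=[];hi=[]
        for z in(zb,zb+H):
            f=(e[2]-zb-H)/(e[2]-z)
            cor=np.array([[i,j] for i in(-1,1) for j in(-1,1)])*hs@A+c
            q=(e[:2]+(cor-e[:2])*f)@A.T;lo.append(q.min(0));hi.append(q.max(0))
        lo=np.min(lo,0);hi=np.max(hi,0);pp=P@A.T
        c=c+((pp.max(0)+pp.min(0))/2-(lo+hi)/2)@A
        sz=hi-lo
    return c,th,(a,b),sz
E
python3 - <<'E'
from m2 import *
T=np.load("top0.npy",allow_pickle=True).item();S=np.load("scene0.npy",allow_pickle=True).item()
print("riser",box(T,(275,203),18,60,50,24))
print("plate",box(T,(177,222),18,60,50,12))
blk=lambda b,g:b.max(-1)<70
print("grip",box(T,(330,222),25,34,22,41,110,mask=blk))
# gauge base: bright strip
for n,d,(u,v),r in(("T",T,(330,222),25),("S",S,(199,235),28)):
    k=8;c=cv2.resize(d["img"][v-r:v+r,u-r:u+r],None,fx=k,fy=k,interpolation=cv2.INTER_CUBIC)
    m=((c.min(-1)>150)).astype(np.uint8)
    cn=max(cv2.findContours(m,0,1)[0],key=cv2.contourArea).reshape(-1,2)
    P=onplane(d,(cn+.5)/k-.5+np.array([u-r,v-r]),10)
    rc=cv2.minAreaRect(P[:,:2].astype(np.float32));print(n,rc,cv2.boxPoints(rc).round(1).tolist())
# plate stud top, scene: brightness, rough triangulated check of the hub and grip
def ctr(d,uv,r,f,k=8):
    u,v=uv;c=cv2.resize(d["img"][v-r:v+r,u-r:u+r],None,fx=k,fy=k,interpolation=cv2.INTER_CUBIC)
    m=f(c).astype(np.uint8);n,l,s,ce=cv2.connectedComponentsWithStats(m)
    i=1+np.argmax(s[1:,4]);return (ce[i]+.5)/k-.5+np.array([u-r,v-r]),s[i,4]/k/k
a,b=[ctr(d,uv,26,lambda c:c.max(-1)<70) for d,uv in((T,(330,222)),(S,(199,235)))]
print(a,b)
r1=rays(T,[a[0]])[0];r2=rays(S,[b[0]])[0]
M=np.c_[r1,-r2];t=np.linalg.lstsq(M,np.array(S["eye"])-np.array(T["eye"]),rcond=None)[0]
print("grip tri",np.array(T["eye"])+r1*t[0],np.array(S["eye"])+r2*t[1])
# scene check of riser & plate top faces
for n,uv,z in(("riser",(245,219),24),("plate",(277,163),12)):
    u,v=uv;r=18;k=8;c=cv2.resize(S["img"][v-r:v+r,u-r:u+r],None,fx=k,fy=k,interpolation=cv2.INTER_CUBIC);g=cv2.cvtColor(c,cv2.COLOR_RGB2HSV)
    m=(g[...,1]<=95)|(g[...,0]>=25)
    cn=max(cv2.findContours(m.astype(np.uint8),0,1)[0],key=cv2.contourArea).reshape(-1,2)
    P=onplane(S,(cn+.5)/k-.5+np.array([u-r,v-r]),z)[:,:2].astype(np.float32)
    h=cv2.approxPolyDP(cv2.convexHull(P),4,True).reshape(-1,2);print(n,h.round(1).tolist())
E
```

```text
riser (array([571.65490249, -39.98878909]), np.float64(0.3636616043586678), (62.1729621887207, 51.68294143676758), array([62.30468457, 51.50305371]))
plate (array([498.92827494, 290.47303672]), np.float64(0.1711358634919551), (63.80165100097656, 54.67061233520508), array([61.17805078, 52.03552585]))
grip (array([ 502.96497028, -222.1764458 ]), np.float64(-1.4998034346088671), (41.411502838134766, 27.458572387695312), array([41.07710557, 25.08063615]))
T ((502.1565856933594, -192.29916381835938), (35.168067932128906, 37.24119186401367), 2.8261466026306152) [[483.70001220703125, -174.60000610351562], [485.5, -211.8000030517578], [520.5999755859375, -210.0], [518.7999877929688, -172.8000030517578]]
S ((521.3081665039062, -250.4573211669922), (6.421234130859375, 39.79761505126953), 6.64202880859375) [[515.7999877929688, -231.10000610351562], [520.4000244140625, -270.6000061035156], [526.7999877929688, -269.8999938964844], [522.2000122070312, -230.3000030517578]]
(array([333.77421918, 220.10129906]), np.float64(113.0625)) (array([195.96425781, 223.16989183]), np.float64(130.0))
grip tri [ 503.58445    -221.52699493  126.18431073] [ 504.29829758 -220.7887577   126.12074321]
riser [[537.7999877929688, -28.600000381469727], [551.5, -69.0999984741211], [562.9000244140625, -81.0], [606.4000244140625, -66.0], [607.5999755859375, -48.79999923706055], [591.0, -9.699999809265137]]
plate [[467.3999938964844, 304.8999938964844], [472.0, 266.20001220703125], [482.20001220703125, 254.10000610351562], [533.5999755859375, 264.3999938964844], [523.2000122070312, 319.29998779296875], [493.79998779296875, 317.0]]
```

```bash
cat >> h.py <<'E'
def go(pos,yaw_y,s=None):
    """delta (tool axes units) to TCP pos with tool y axis along yaw_y (mod pi), tool down"""
    s=s or readout.state();M=R.from_quat(s["eef_rot"]).as_matrix()
    d=M.T@(np.array(pos)-s["tcp_pos"])/30
    cur=np.arctan2(M[1,1],M[0,1]);a=(yaw_y-cur+np.pi/2)%np.pi-np.pi/2
    print("tcp",np.round(s["tcp_pos"],1),"yaw_y",round(cur,4),"j",np.round(s["joint_pos"],2),"-> delta",d.round(3),"turn",round(-np.degrees(a)/6,3),"t",s["t"])
E
python3 - <<'E'
from m2 import *
T=np.load("top0.npy",allow_pickle=True).item()
for th in(110,130,150):
    p=box(T,(177,222),18,60,50,12,mask=lambda b,g:(b.min(-1)>th));print(th,p)
go((499,290,100),.17)
E
```

```text
110 (array([498.78183537, 291.21935443]), np.float64(0.1671647407667538), (63.22359085083008, 52.65432357788086), array([61.16891936, 52.04781608]))
130 (array([498.50767076, 291.29309354]), np.float64(0.17542408547920063), (61.772438049316406, 51.0876350402832), array([61.18534498, 52.0369798 ]))
150 (array([498.50808982, 291.36169795]), np.float64(0.17674304929857598), (60.17459487915039, 49.440521240234375), array([61.18842474, 52.03565641]))
tcp [176.5 573.2 230.3] yaw_y 1.272 j [ 1.22  0.09  1.23 -0.    1.82 -0.06] -> delta [-13.051  -5.849   4.351] turn 10.523 t 0.1
```

Call:
{"fn": "drive_tool", "kwargs": {
  "deltas": "-13.05 -5.85 0 10.52;-13.05 -5.85 0 10.52;-13.05 -5.85 0 10.52;-13.05 -5.85 0 10.52;-13.05 -5.85 0 10.52;-13.05 -5.85 0 10.52;-13.05 -5.85 0 10.52;-13.05 -5.85 0 10.52;-13.05 -5.85 0 10.52;-13.05 -5.85 0 10.52;-13.05 -5.85 4.35 10.52;-13.05 -5.85 4.35 10.52;-13.05 -5.85 4.35 10.52;-13.05 -5.85 4.35 10.52;-13.05 -5.85 4.35 10.52;-13.05 -5.85 4.35 10.52",
  "jaw": 1.0,
  "squeeze": 20
}}

```text
t: 1.7
tcp_pos: [500.1, 291.5, 104.0]
eef_rot: [0.644, 0.765, 0.002, 0.001]
ft_force: [0.3, 0.7, 0.9]
width: 85.3
finger_force: 0.0
```

```bash
python3 -c "
from h import *
go((498.6,291.2,2),.172)"
```

```text
tcp [500.1 291.5 104. ] yaw_y 0.1709 j [0.47 0.04 1.51 0.   1.59 0.3 ] -> delta [-0.007 -0.066  3.4  ] turn -0.01 t 1.7
```

Call:
{"fn": "drive_tool", "kwargs": {
  "deltas": "0 -0.05 1.5 0;0 -0.05 2.5 0;0 -0.05 3.2 0;0 -0.05 3.4 0;0 -0.05 3.4 0;0 -0.05 3.4 0"
}}

```text
t: 2.3
tcp_pos: [499.1, 291.1, 1.6]
eef_rot: [0.644, 0.765, 0.002, 0.001]
ft_force: [-0.9, -0.3, 0.2]
width: 85.6
finger_force: 0.0
```

```bash
python3 -c "
from h import *
go((498.6,291.2,0),.172)"
```

```text
tcp [499.1 291.1   1.6] yaw_y 0.1705 j [0.47 0.11 1.63 0.   1.41 0.3 ] -> delta [ 0.007 -0.017  0.053] turn -0.015 t 2.3
```

Close across the plate's 60 mm direction, to centre it.

Call:
{"fn": "drive_tool", "kwargs": {
  "deltas": "0 -0.02 0.05 0;0 -0.02 0.05 0;0 -0.02 0.05 0;0 -0.02 0.05 0;0 -0.02 0.05 0;0 -0.02 0.05 0;0 -0.02 0.05 0;0 -0.02 0.05 0",
  "jaw": 0.6,
  "squeeze": 20
}}

```text
t: 3.1
tcp_pos: [497.7, 290.5, -1.2]
eef_rot: [0.644, 0.765, 0.001, 0.0]
ft_force: [-1.5, -0.6, 6.1]
width: 59.5
finger_force: 22.4
```

Call:
{"fn": "drive_tool", "kwargs": {
  "deltas": "0 0 0 0;0 0 0 0;0 0 0 0;0 0 0 0;0 0 -1.3 0;0 0 -1.3 15;0 0 -1.3 15;0 0 -1.3 15;0 0 -1.3 15;0 0 -1.3 15;0 0 -1.3 15;0 0 -1.3 15;0 0 -1.3 15;0 0 -1.3 15;0 0 -1.3 15;0 0 -1.3 15;0 0 -1.3 15;0 0 -1.3 15",
  "jaw": 1.0
}}

```text
t: 4.9
tcp_pos: [497.0, 290.1, 36.1]
eef_rot: [0.996, 0.086, -0.0, 0.0]
ft_force: [-0.3, -0.3, -0.1]
width: 85.2
finger_force: 0.0
```

```bash
python3 - <<'E'
from m2 import *
go((497.7,290.8,0),.172+np.pi/2)
T=imaging.get_image("top");save(T,"top1.png");np.save("top1.npy",T,allow_pickle=True)
for th in(120,140):print(box(T,(177,222),18,60,50,12,mask=lambda b,g:(b.min(-1)>th)))
E
```

```text
tcp [497.  290.1  36.1] yaw_y -1.3983 j [0.47 0.08 1.59 0.   1.47 1.87] -> delta [ 0.029 -0.02   1.204] turn 0.005 t 4.9
(array([471.57665254, 286.8825749 ]), np.float64(0.4545699730385815), (80.92516326904297, 28.13077163696289), array([61.52368032, 51.61962663]))
(array([471.99881366, 285.71730332]), np.float64(0.4559929332985244), (79.28001403808594, 22.248699188232422), array([61.52512832, 51.60639644]))
```

Call:
{"fn": "drive_tool", "kwargs": {
  "deltas": "0.03 0 0.6 0;0.03 0 1.1 0;0.03 0 1.22 0;0.03 0 1.22 0;0.03 0 1.22 0"
}}

```text
t: 5.45
tcp_pos: [498.1, 290.4, 0.1]
eef_rot: [0.996, 0.085, 0.0, -0.0]
ft_force: [1.2, -0.4, -0.3]
width: 85.3
finger_force: 0.0
```

Call:
{"fn": "drive_tool", "kwargs": {
  "deltas": "0 0 0 0;0 0 0 0;0 0 0 0;0 0 0 0;0 0 0 0;0 0 0 0;0 0 0 0;0 0 0 0",
  "jaw": 0.45,
  "squeeze": 40
}}

```text
t: 6.25
tcp_pos: [498.4, 290.5, 0.6]
eef_rot: [0.996, 0.085, 0.001, -0.0]
ft_force: [0.1, -0.2, 5.7]
width: 49.2
finger_force: 43.2
```

```bash
python3 - <<'E'
from m2 import *
go((571.65,-40,100),.364+np.pi/2)
E
```

```text
tcp [498.4 290.5   0.6] yaw_y -1.4004 j [ 0.47  0.11  1.63 -0.    1.41  1.87] -> delta [ 0.542 11.269 -3.317] turn -1.849 t 6.25
```

Call:
{"fn": "drive_tool", "kwargs": {
  "deltas": "0 0 -0.5 0;0 0 -1.5 0;0 0 -3.0 0;0.53 11.27 -3.3 -1.85;0.53 11.27 -3.3 -1.85;0.53 11.27 -3.3 -1.85;0.53 11.27 -3.3 -1.85;0.53 11.27 -3.3 -1.85;0.53 11.27 -3.3 -1.85;0.53 11.27 -3.3 -1.85;0.53 11.27 -3.3 -1.85;0.53 11.27 -3.3 -1.85;0.53 11.27 -3.3 -1.85;0.53 11.27 -3.3 -1.85"
}}

```text
t: 7.65
tcp_pos: [570.6, -38.9, 98.5]
eef_rot: [0.983, 0.182, -0.0, -0.0]
ft_force: [0.8, 0.5, -1.9]
width: 48.5
finger_force: 42.6
```

```bash
python3 - <<'E'
from m2 import *
S=readout.state();print(S["ft_force"],S["width"])
go((571.4,-40.7,24.6+6),.364+np.pi/2)
E
```

```text
[ 0.77760553  0.45182893 -1.91602605] 48.500790287879454
tcp [570.6 -38.9  98.5] yaw_y -1.2049 j [-0.13  0.03  1.53  0.    1.58  1.08] -> delta [0.003 0.067 2.265] turn 0.018 t 7.65
```

Call:
{"fn": "drive_tool", "kwargs": {
  "deltas": "0 0.06 1.2 0;0 0.06 2.25 0;0 0.06 2.25 0;0 0.06 2.25 0;0 0.06 2.25 0;0 0.06 2.25 0"
}}

```text
t: 8.25
tcp_pos: [572.6, -41.8, 33.3]
eef_rot: [0.983, 0.181, 0.001, 0.0]
ft_force: [0.1, -0.3, -2.4]
width: 48.7
finger_force: 43.1
```

```bash
python3 - <<'E'
from m2 import *
go((571.4,-40.7,24.6),.364+np.pi/2)
tiles=[]
for n,(u,v) in(("scene",(245,212)),("top",(275,203))):
    d=imaging.get_image(n);np.save(n+"2.npy",d,allow_pickle=True);r=24
    tiles.append(cv2.resize(d["img"][v-r:v+r,u-r:u+r,::-1],(400,400),interpolation=cv2.INTER_CUBIC))
cv2.imwrite("pics/hover.png",np.hstack(tiles))
E
```

```text
tcp [572.6 -41.8  33.3] yaw_y -1.2063 j [-0.13  0.07  1.6   0.    1.46  1.07] -> delta [-0.026 -0.05   0.291] turn 0.005 t 8.25
```

View pics/hover.png

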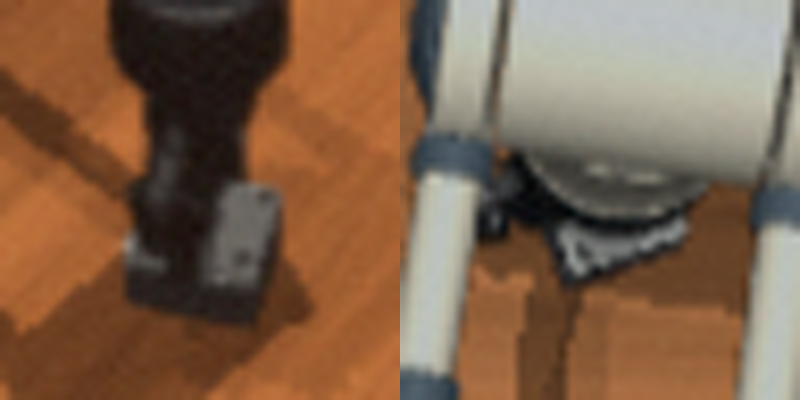

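The hover picture shows the plate held just above the riser in the scene tile, well in line with it. In the top tile the arm hides most of it.

Call:
{"fn": "drive_tool", "kwargs": {
  "deltas": "-0.02 -0.03 0.15 0;-0.02 -0.03 0.24 0;-0.02 -0.03 0.28 0;-0.02 -0.03 0.28 0;-0.02 -0.03 0.28 0;-0.02 -0.03 0.28 0"
}}

```text
t: 8.95
tcp_pos: [570.8, -41.3, 24.5]
eef_rot: [0.983, 0.181, 0.0, -0.0]
ft_force: [-4.0, 1.3, 7.7]
width: 48.7
finger_force: 44.2
```

```bash
python3 -c "
from h import *
go((571.4,-40.7,24.6),.364+np.pi/2)"
```

```text
tcp [570.8 -41.3  24.5] yaw_y -1.2067 j [-0.13  0.08  1.62  0.    1.45  1.07] -> delta [ 0.026 -0.01  -0.002] turn 0.001 t 8.95
```

Call:
{"fn": "drive_tool", "kwargs": {
  "deltas": "0 0 0 0;0 0 0 0;0 0 0 0;0 0 0 0;0 0 0 0;0 0 -0.5 0;0 0 -2 0;0 0 -3.5 0;0 0 -5 0;0 0 -6.2 0;0 0 -6.2 0",
  "jaw": 1.0
}}

```text
t: 10.05
tcp_pos: [572.8, -41.6, 217.9]
eef_rot: [0.983, 0.181, 0.006, 0.002]
ft_force: [0.1, -0.6, 0.7]
width: 85.1
finger_force: 0.0
```

```bash
python3 -c "
from h import *
go((503,-223,205),.055)"
```

```text
tcp [572.8 -41.6 217.9] yaw_y -1.2067 j [-0.13  0.01  1.34 -0.    1.78  1.07] -> delta [-4.333  4.818  0.411] turn -12.049 t 10.05
```

Call:
{"fn": "drive_tool", "kwargs": {
  "deltas": "-4.33 4.82 0.4 -12.05;-4.33 4.82 0.4 -12.05;-4.33 4.82 0.4 -12.05;-4.33 4.82 0.4 -12.05;-4.33 4.82 0.4 -12.05;-4.33 4.82 0.4 -12.05;-4.33 4.82 0.4 -12.05;-4.33 4.82 0.4 -12.05;-4.33 4.82 0.4 -12.05;-4.33 4.82 0.4 -12.05;-4.33 4.82 0.4 -12.05"
}}

```text
t: 11.15
tcp_pos: [500.7, -222.6, 197.0]
eef_rot: [0.688, 0.725, 0.0, 0.0]
ft_force: [-0.9, 0.3, 0.5]
width: 85.4
finger_force: 0.0
```

```bash
python3 - <<'E'
from m2 import *
go((503,-223,114.5),.055)
T=imaging.get_image("top");np.save("top3.npy",T,allow_pickle=True)
S=imaging.get_image("scene");np.save("scene3.npy",S,allow_pickle=True)
A=np.load("top0.npy",allow_pickle=True).item()
print("riser0",box(A,(275,203),18,60,50,24))
for th in(110,130,150):print(th,box(T,(275,203),18,60,50,12,24,mask=lambda b,g:(b.min(-1)>th)))
print("sil",box(T,(275,203),18,60,50,36))
a=[cv2.resize(d["img"][v-20:v+20,u-20:u+20,::-1],(400,400),interpolation=cv2.INTER_CUBIC) for d,(u,v) in((T,(275,203)),(S,(245,216)))]
cv2.imwrite("pics/placed.png",np.hstack(a))
E
```

```text
tcp [ 500.7 -222.6  197. ] yaw_y 0.0522 j [-0.48 -0.05  1.44  0.    1.76 -0.53] -> delta [-0.016  0.075  2.75 ] turn -0.027 t 11.15
riser0 (array([571.65490249, -39.98878909]), np.float64(0.3636616043586678), (62.1729621887207, 51.68294143676758), array([62.30468457, 51.50305371]))
110 (array([572.62328905, -41.82909066]), np.float64(0.3737638731902062), (62.59683609008789, 52.05172348022461), array([61.16468878, 50.79751834]))
130 (array([572.60094688, -41.88626594]), np.float64(0.3764003360903574), (61.5189323425293, 50.66084671020508), array([61.16163023, 50.80168076]))
150 (array([572.54951757, -41.77463518]), np.float64(0.358017733508031), (59.31129455566406, 49.247100830078125), array([61.18010283, 50.77420434]))
sil (array([572.88051612, -40.95727319]), np.float64(0.3716013863850618), (64.55879211425781, 54.73225402832031), array([63.45439615, 52.32320699]))
```

View pics/placed.png

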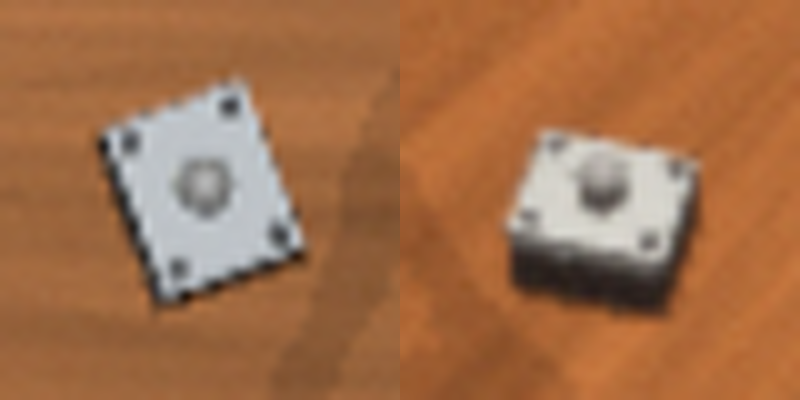

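The picture shows the plate lying square in yaw on the riser. The dark strip along its left (+y) edge is slightly wide, so I will check for a 1–2 mm offset in both views before going on.

```bash
cat >> m2.py <<'E'
def ext(d,uv,r,L,W,zb,H,th,mask,k=8):
    u,v=uv;big=cv2.resize(d["img"][v-r:v+r,u-r:u+r],None,fx=k,fy=k,interpolation=cv2.INTER_CUBIC)
    m=mask(big,cv2.cvtColor(big,cv2.COLOR_RGB2HSV)).astype(np.uint8);m=cv2.morphologyEx(m,cv2.MORPH_OPEN,np.ones((9,9)))
    cn=max(cv2.findContours(m,0,1)[0],key=cv2.contourArea).reshape(-1,2)
    P=onplane(d,(cn+.5)/k-.5+np.array([u-r,v-r]),zb+H)[:,:2]
    A=np.array([[np.cos(th),np.sin(th)],[-np.sin(th),np.cos(th)]]);e=np.array(d["eye"]);pp=P@A.T;c=P.mean(0)
    for _ in range(5):
        q=[]
        for z in(zb,zb+H):
            f=(e[2]-zb-H)/(e[2]-z);cor=np.array([[i,j] for i in(-1,1) for j in(-1,1)])*[L/2,W/2]@A+c
            q.append((e[:2]+(cor-e[:2])*f)@A.T)
        q=np.vstack(q);c=c+((pp.max(0)+pp.min(0))/2-(q.max(0)+q.min(0))/2)@A
    return (c@A.T).round(2),np.ptp(pp,0).round(1),np.ptp(q,0).round(1)
E
python3 - <<'E'
from m2 import *
L=lambda f:np.load(f,allow_pickle=True).item()
th=.366
nw=lambda b,g:~((g[...,1]>95)&(g[...,0]<25))
for c,uv in(("top",(275,203)),("scene",(245,216))):
    a=L(c+"0.npy");b=L(c+"3.npy")
    for dk in(80,95,110):print(c,"riser",dk,ext(a,uv,18,60,50,0,24,th,lambda b,g:b[...,0]<dk))
    print(c,"riser nw",ext(a,uv,18,60,50,0,24,th,nw))
    for t in(110,130,150):print(c,"plate",t,ext(b,uv,18,60,50,36,0,th,lambda b,g:b.min(-1)>t))
    print(c,"both nw",ext(b,uv,18,60,50,0,36,th,nw))
E
```

```text
top riser 80 (array([ 518.14, -241.05]), array([60.6, 50. ]), array([62.3, 51.5]))
top riser 95 (array([ 518.16, -241.48]), array([62.2, 52.5]), array([62.3, 51.5]))
top riser 110 (array([ 518.22, -241.55]), array([63.7, 54. ]), array([62.3, 51.5]))
top riser nw (array([ 519.45, -241.92]), array([62.2, 51.7]), array([62.3, 51.5]))
top plate 110 (array([ 519.25, -243.46]), array([62.6, 52.1]), array([60., 50.]))
top plate 130 (array([ 519.25, -243.45]), array([61.5, 50.7]), array([60., 50.]))
top plate 150 (array([ 519.2 , -243.55]), array([59.3, 49.4]), array([60., 50.]))
top both nw (array([ 520.33, -243.33]), array([64.7, 54.7]), array([63.5, 52.3]))
scene riser 80 (array([ 519.91, -243.69]), array([60.7, 60.7]), array([64.6, 67.1]))
scene riser 95 (array([ 519.85, -242.17]), array([62.4, 65.5]), array([64.6, 67.1]))
scene riser 110 (array([ 519.55, -241.79]), array([64.2, 67.6]), array([64.6, 67.1]))
scene riser nw (array([ 517.89, -239.39]), array([60.6, 62.4]), array([64.6, 67.2]))
scene plate 110 (array([ 519.11, -243.15]), array([62.7, 54.5]), array([60., 50.]))
scene plate 130 (array([ 519.22, -243.06]), array([61. , 52.5]), array([60., 50.]))
scene plate 150 (array([ 519.29, -242.86]), array([59.4, 50.4]), array([60., 50.]))
scene both nw (array([ 517.09, -239.75]), array([65.7, 73. ]), array([67. , 75.7]))
```

The plate sits about 1.5 mm off in the riser's y and about 0 in x, with yaw within 0.01 rad. That is inside the measuring error, so I leave it and take the gauge.

Call:
{"fn": "drive_tool", "kwargs": {
  "deltas": "0 0.05 1 0;0 0.05 2 0;0 0.05 2.6 0;0 0.05 2.73 0;0 0.05 2.73 0;0 0.05 2.73 0"
}}

```text
t: 11.85
tcp_pos: [502.9, -222.9, 116.5]
eef_rot: [0.687, 0.726, 0.0, 0.001]
ft_force: [-0.6, 0.1, -0.2]
width: 85.1
finger_force: 0.0
```

Call:
{"fn": "drive_tool", "kwargs": {
  "deltas": "0 0 0 0;0 0 0 0;0 0 0 0;0 0 0 0;0 0 0 0;0 0 0 0;0 0 0 0;0 0 0 0;0 0 0 0;0 0 0 0",
  "jaw": 0.1,
  "squeeze": 20
}}

```text
t: 12.85
tcp_pos: [502.4, -222.7, 115.1]
eef_rot: [0.687, 0.726, 0.0, 0.0]
ft_force: [0.0, -0.6, 2.9]
width: 22.0
finger_force: 21.4
```

```bash
python3 - <<'E'
from m2 import *
go((503,-223,114.5),.055)
S=imaging.get_image("scene");np.save("scene4.npy",S,allow_pickle=True)
d=np.array(S["eye"])-[560,-250,450];print(np.degrees(np.arctan2(d[1],d[0])),np.linalg.norm(d))
E
```

```text
tcp [ 502.4 -222.7  115.1] yaw_y 0.0551 j [-0.48 -0.04  1.57 -0.    1.61 -0.53] -> delta [-0.012  0.02   0.021] turn 0.001 t 12.85
-40.59804834544795 912.9317453428376
```

```bash
python3 -c "
from h import *
go((560,-280,500),np.radians(-39))"
```

```text
tcp [ 502.4 -222.6  115.1] yaw_y 0.0552 j [-0.48 -0.04  1.57  0.    1.61 -0.53] -> delta [ -2.018   1.816 -12.828] turn 7.027 t 12.9
```

Call:
{"fn": "drive_tool", "kwargs": {
  "deltas": "0 0 -0.3 0;0 0 -1.0 0;0 0 -2.0 0;-0.2 0.2 -3.2 0.7;-0.4 0.4 -4.4 1.4;-0.6 0.6 -5.6 2.1;-0.9 0.8 -6.8 2.8;-1.1 1.0 -8 3.5;-1.3 1.2 -9.2 4.2;-1.5 1.4 -10.4 4.9;-1.7 1.6 -11.4 5.6;-1.9 1.7 -12.2 6.3;-2.0 1.8 -12.6 6.8;-2.02 1.82 -12.8 7.02;-2.02 1.82 -12.8 7.02;-2.02 1.82 -12.8 7.02"
}}

```text
t: 14.5
tcp_pos: [560.5, -280.4, 497.7]
eef_rot: [0.902, 0.431, -0.001, -0.001]
ft_force: [0.1, -0.5, -5.1]
width: 21.8
finger_force: 20.6
```

Call:
{"fn": "drive_tool", "kwargs": {
  "deltas": "0 0 0 0;0 0 0 0;0 0 0 0;0 0 0 0;0 0 0 0;0 0 0 0;0 0 0 0;0 0 0 0;0 0 0 0;0 0 0 0"
}}

```text
t: 15.5
tcp_pos: [560.2, -280.1, 498.9]
eef_rot: [0.902, 0.431, -0.0, -0.0]
ft_force: [-0.4, 0.4, -5.0]
width: 21.8
finger_force: 20.6
```

```bash
cat > face.py <<'E'
from h import *
def rect(d,c,yaw,scale=4,half=65,out=None,tilt=0):
    """rectify the +x face: plane through c (dial centre on the face) with normal at azimuth yaw; rows down z, columns right = gauge +y"""
    ey=np.array([-np.sin(yaw),np.cos(yaw),0]);ez=np.array([0,0,1.])
    n=int(2*half*scale);j,i=np.meshgrid(np.arange(n),np.arange(n))
    W=np.array(c)+((j-n/2)/scale)[...,None]*ey-((i-n/2)/scale)[...,None]*ez
    Rc=R.from_quat(d["orientation"]).as_matrix();rv=cv2.Rodrigues(Rc.T)[0];tv=-Rc.T@np.array(d["eye"])
    px=cv2.projectPoints(W.reshape(-1,3),rv,tv,K(d),np.array(d["dist_coeffs"],float))[0].reshape(n,n,2).astype(np.float32)
    return cv2.remap(d["img"],px[...,0],px[...,1],cv2.INTER_CUBIC)
def centre(s,h=74):
    """dial centre on the +x face for upright gauge; h = gauge-frame drop from grip"""
    M=R.from_quat(s["eef_rot"]).as_matrix();yaw=np.arctan2(M[1,1],M[0,1])
    p=np.array(s["tcp_pos"])+[0,0,19.5-h];return p+11*np.array([np.cos(yaw),np.sin(yaw),0]),yaw
E
python3 - <<'E'
from face import *
s=readout.state();S=imaging.get_image("scene");np.save("scene5.npy",S,allow_pickle=True)
c,yaw=centre(s);print(c,yaw,s["tcp_pos"],s["ft_force"],s["width"])
I=rect(S,c,yaw)
Rc=R.from_quat(S["orientation"]).as_matrix();q=K(S)@(Rc.T@(c-S["eye"]));u,v=(q[:2]/q[2]).astype(int);print(u,v)
z=cv2.resize(S["img"][v-40:v+40,u-30:u+30],(390,520),interpolation=cv2.INTER_CUBIC)
I2=cv2.resize(I,(400,520)) if 0 else cv2.copyMakeBorder(cv2.resize(I,(400,400)),0,120,0,0,0)
cv2.imwrite("pics/face5.png",np.hstack([z,I2])[:,:,::-1])
E
```

```text
[ 568.71413367 -287.03320919  444.35386608] -0.6799677046805449 [ 560.16061039 -280.11676216  498.85386608] [-0.36753882  0.36069388 -5.02300531] 21.802875251119797
182 175
```

View pics/face5.png

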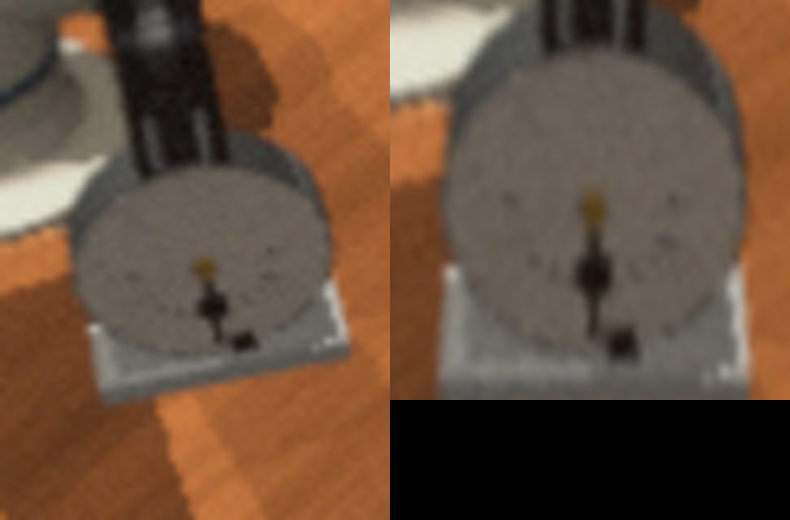

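The close view shows the hub at (594,210) of the rectified tile, the pointer hanging plumb with its tip at (592,335), and the mark at (622,345) on the right, which is +y. The hub-to-tip length is about 41 mm, as it must be, and the mark angle is near 0.2 rad.

```bash
cat >> face.py <<'E'
def comps(I,c0,lo,hi,th,scale):
    pass
def measure(d,c,yaw,scale=8,half=65):
    I=rect(d,c,yaw,scale,half);n=I.shape[0];g=I.astype(float)
    hs=cv2.cvtColor(I,cv2.COLOR_RGB2HSV)
    yy,xx=np.mgrid[:n,:n];X=(xx-n/2)/scale;Y=-(yy-n/2)/scale
    hub=(hs[...,0]>12)&(hs[...,0]<35)&(hs[...,1]>110)&(np.hypot(X,Y)<14)
    w=hs[...,1].astype(float)*hub
    hc=np.array([(X*w).sum(),(Y*w).sum()])/w.sum()
    rr=np.hypot(X-hc[0],Y-hc[1]);al=np.arctan2(X-hc[0],-(Y-hc[1]))   # 0 = straight down, + = to +y
    dark=I.max(-1)
    return I,hc,rr,al,dark
def angs(d,c,yaw,th=55):
    I,hc,rr,al,dark=measure(d,c,yaw)
    bg=np.median(dark[(rr<45)&(np.abs(al)>.8)&(rr>15)]);w=np.clip(bg*.75-dark,0,None)
    out={}
    def cen(m):
        ww=w*m;return np.arctan2((ww*rr*np.sin(al)).sum(),(ww*rr*np.cos(al)).sum()),(ww*rr).sum()/ww.sum(),ww.sum()
    out["bob"]=cen((rr>12)&(rr<28)&(np.abs(al)<.6))
    pr=[(round(a,2),int((w*((rr>41.5)&(rr<49)&(np.abs(al-a)<.02))).sum())) for a in np.arange(-.5,.6,.05)]
    return hc,bg,out,pr,w,rr,al
E
python3 - <<'E'
from face import *
S=np.load("scene5.npy",allow_pickle=True).item();s=readout.state();c,yaw=centre(s)
hc,bg,o,pr,w,rr,al=angs(S,c,yaw);print(hc,bg,o);print(pr)
for a,b in((30,35),(36,40),(42,48),(43,47),(44,50)):
  for lim in((-.1,.1),(.08,.42)):
    m=(rr>a)&(rr<b)&(al>lim[0])&(al<lim[1]);ww=w*m;print((a,b),lim,round((ww*al).sum()/ww.sum(),3),int(ww.sum()))
E
```

```text
[ 1.02522552 -3.33877604] 103.0 {'bob': (np.float64(0.013361617446759158), np.float64(20.81016124510873), np.float64(356998.5))}
[(np.float64(-0.5), 0), (np.float64(-0.45), 0), (np.float64(-0.4), 0), (np.float64(-0.35), 0), (np.float64(-0.3), 0), (np.float64(-0.25), 0), (np.float64(-0.2), 0), (np.float64(-0.15), 0), (np.float64(-0.1), 0), (np.float64(-0.05), 0), (np.float64(-0.0), 90), (np.float64(0.05), 155), (np.float64(0.1), 9162), (np.float64(0.15), 30973), (np.float64(0.2), 36471), (np.float64(0.25), 35080), (np.float64(0.3), 17659), (np.float64(0.35), 4), (np.float64(0.4), 0), (np.float64(0.45), 0), (np.float64(0.5), 0), (np.float64(0.55), 0)]
(30, 35) (-0.1, 0.1) 0.003 19406
(30, 35) (0.08, 0.42) nan 0
(36, 40) (-0.1, 0.1) 0.006 17186
(36, 40) (0.08, 0.42) 0.205 5814
(42, 48) (-0.1, 0.1) 0.09 2260
(42, 48) (0.08, 0.42) 0.207 139185
(43, 47) (-0.1, 0.1) 0.092 1522
(43, 47) (0.08, 0.42) 0.207 98706
(44, 50) (-0.1, 0.1) 0.094 963
(44, 50) (0.08, 0.42) 0.208 111341<stdin>:6: RuntimeWarning: invalid value encountered in scalar divide
```

```bash
python3 -c "
from h import *
go((571.1,-41.8,190),np.radians(-52))"
```

```text
tcp [ 560.2 -280.1  498.9] yaw_y -0.68 j [-0.52  0.53  0.18  0.    2.43  0.16] -> delta [ 6.406 -4.711 10.296] turn 2.174 t 15.55
```

Call:
{"fn": "drive_tool", "kwargs": {
  "deltas": "0.3 -0.2 0.4 0;0.9 -0.7 1.1 0.4;1.8 -1.3 2.0 0.9;2.7 -2 3.0 1.3;3.6 -2.7 4.0 1.7;4.5 -3.3 5.0 2.1;5.3 -3.9 5.9 2.17;5.9 -4.4 6.8 2.17;6.3 -4.65 7.7 2.17;6.4 -4.71 8.6 2.17;6.4 -4.71 9.4 2.17;6.4 -4.71 10 2.17;6.4 -4.71 10.2 2.17;6.4 -4.71 10.3 2.17;6.4 -4.71 10.3 2.17;6.4 -4.71 10.3 2.17;6.4 -4.71 10.3 2.17;6.4 -4.71 10.3 2.17;6.4 -4.71 10.3 2.17;6.4 -4.71 10.3 2.17"
}}

```text
t: 17.55
tcp_pos: [571.1, -42.0, 190.1]
eef_rot: [0.945, 0.326, 0.0, 0.0]
ft_force: [0.1, -0.7, -4.8]
width: 21.7
finger_force: 20.7
```

```bash
python3 - <<'E'
from face import *
s=readout.state();go((571.1,-41.8,169.1),np.radians(-52))
S=imaging.get_image("scene");np.save("scene6.npy",S,allow_pickle=True);T=imaging.get_image("top")
c,yaw=centre(s)
I=rect(S,c-[0,0,25],yaw,5,80)
u,v=275,203
cv2.imwrite("pics/face6.png",np.hstack([cv2.resize(I,(560,560)),cv2.copyMakeBorder(cv2.resize(T["img"][v-30:v+30,u-30:u+30],(240,240)),0,320,0,0,0)])[:,:,::-1])
hc,bg,o,pr,w,rr,al=angs(S,c,yaw);print(hc,bg,o,s["ft_force"])
for a,b,l,h in((30,35,-.1,.1),(36,40,-.1,.1),(43,47,.08,.42)):
    m=(rr>a)&(rr<b)&(al>l)&(al<h);ww=w*m;print((a,b),round((ww*al).sum()/ww.sum(),3),int(ww.sum()))
E
```

```text
tcp [571.1 -42.  190.1] yaw_y -0.9073 j [-0.13  0.01  1.38  0.    1.74  0.77] -> delta [ 0.005 -0.004  0.699] turn 0.003 t 17.55
[ 0.59447585 -3.82120217] 104.0 {'bob': (np.float64(0.009558531625480836), np.float64(20.445771222292823), np.float64(327457.0))} [ 0.09183769 -0.7076631  -4.77404903]
(30, 35) 0.037 8233
(36, 40) 0.064 3242
(43, 47) 0.203 71083
```

View pics/face6.png

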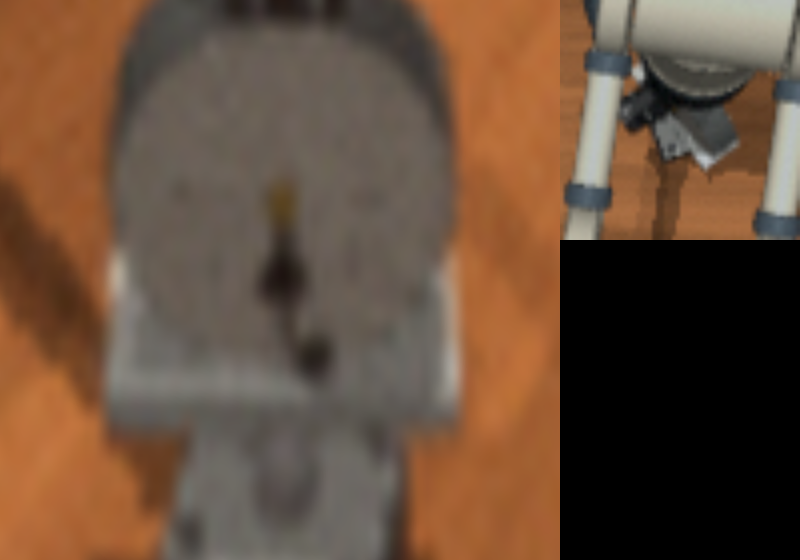

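The rectified tile shows the base running from x=107 to 458 (middle 283), with the stud below it at x≈285. The gauge is therefore centred along its y to about 1 mm, upright, and hanging clear of the stud.

Call:
{"fn": "drive_tool", "kwargs": {
  "deltas": "0 0 0.2 0;0 0 0.4 0;0 0 0.55 0;0 0 0.6 0;0 0 0.6 0;0 0 0.6 0"
}}

```text
t: 18.25
tcp_pos: [571.0, -42.0, 172.0]
eef_rot: [0.945, 0.326, 0.0, 0.0]
ft_force: [-0.1, 0.4, -4.8]
width: 21.7
finger_force: 20.7
```

Call:
{"fn": "drive_tool", "kwargs": {
  "deltas": "0 0 0.04 0;0 0 0.08 0;0 0 0.1 0;0 0 0.1 0"
}}

```text
t: 18.65
tcp_pos: [571.1, -41.9, 169.1]
eef_rot: [0.945, 0.326, 0.0, 0.0]
ft_force: [1.0, -0.3, -3.9]
width: 21.9
finger_force: 20.9
```

Call:
{"fn": "drive_tool", "kwargs": {
  "deltas": "0 0 0.02 0;0 0 0.04 0;0 0 0.05 0;0 0 0.05 0"
}}

```text
t: 19.05
tcp_pos: [571.2, -42.0, 168.7]
eef_rot: [0.945, 0.326, 0.001, 0.0]
ft_force: [-1.4, 0.5, 4.1]
width: 21.6
finger_force: 22.0
```

Call:
{"fn": "drive_tool", "kwargs": {
  "deltas": "0.08 0 0.001 0;0.16 0 0.004 0;0.24 0 0.007 0;0.32 0 0.012 0;0.4 0 0.017 0;0.45 0 0.021 0;0.45 0 0.021 0;0.45 0 0.021 0"
}}

```text
t: 19.85
tcp_pos: [582.1, -33.5, 167.6]
eef_rot: [0.945, 0.326, 0.001, 0.0]
ft_force: [-1.1, 0.8, 5.4]
width: 21.8
finger_force: 22.5
```

```bash
cat > look.py <<'E'
from face import *
import sys
s=readout.state();S=imaging.get_image("scene");np.save(sys.argv[1]+".npy",S,allow_pickle=True)
print("tcp",np.round(s["tcp_pos"],2),"f",np.round(s["ft_force"],1),"t",s["t"],"tq",np.round(s["wrist_torque"],2))
c,yaw=centre(s);th=float(sys.argv[2]);ey=np.array([-np.sin(yaw),np.cos(yaw),0])
c=c+[0,0,74*(1-np.cos(th))]-ey*74*np.sin(th)
I=rect(S,c-[0,0,25],yaw,5,80);cv2.imwrite("pics/"+sys.argv[1]+".png",cv2.resize(I,(560,560))[:,:,::-1])
hc,bg,o,pr,w,rr,al=angs(S,c,yaw);print("hub",hc.round(2),"bob",np.round(o["bob"],3))
for a,b,l,h in((30,36,-.12,.12),(43,48,-.2,.42)):
    m=(rr>a)&(rr<b)&(al>l)&(al<h);ww=w*m;print((a,b),round((ww*al).sum()/ww.sum(),3),int(ww.sum()))
E
python3 look.py f7 .1
```

```text
tcp [582.14 -33.52 167.62] f [-1.1  0.8  5.4] t 19.85 tq [0.05 0.44 0.02]
hub [ 0.3  -4.35] bob [-2.40000e-02  1.94570e+01  2.93222e+05]
(30, 36) 0.02 26769
(43, 48) 0.111 60989
```

Call:
{"fn": "drive_tool", "kwargs": {
  "deltas": "0.08 0 0.008 0;0.16 0 0.018 0;0.24 0 0.029 0;0.32 0 0.042 0;0.4 0 0.055 0;0.45 0 0.062 0;0.45 0 0.062 0;0.45 0 0.062 0;0.45 0 0.062 0;0.45 0 0.062 0;0.45 0 0.062 0;0.45 0 0.062 0;0.45 0 0.062 0;0.45 0 0.062 0;0.45 0 0.062 0;0.45 0 0.062 0;0.45 0 0.062 0;0.45 0 0.062 0"
}}

```text
t: 21.7
tcp_pos: [592.7, -25.2, 165.4]
eef_rot: [0.945, 0.326, 0.001, 0.0]
ft_force: [0.4, 1.0, 5.3]
width: 21.8
finger_force: 22.7
```

```bash
python3 look.py f8 .2
```

```text
tcp [592.73 -25.17 165.36] f [0.4 1.  5.3] t 21.7 tq [ 0.06  0.18 -0.01]
hub [ 0.19 -2.31] bob [-2.90000e-02  2.09720e+01  2.59951e+05]
(30, 36) 0.006 31105
(43, 48) 0.002 80749
```

View pics/f8.png

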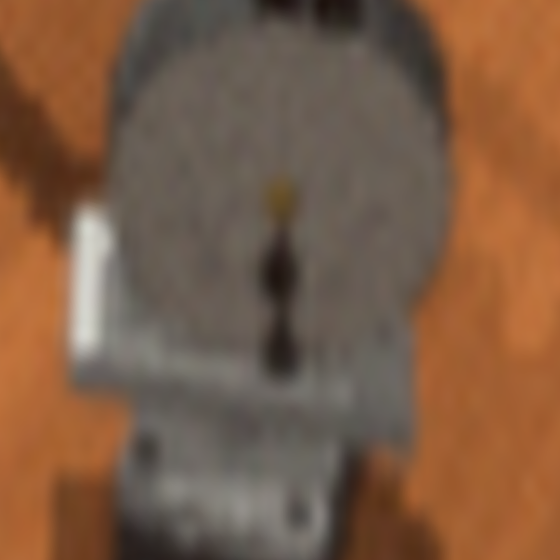

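The tile shows the hub (280,195), bob (278,270) and mark (281,360) in one plumb line, with the needle running into the mark. I'll do one averaged check for stability before handing in.

```bash
python3 - <<'E'
from face import *
s=readout.state();c,yaw=centre(s);ey=np.array([-np.sin(yaw),np.cos(yaw),0]);c=c+[0,0,74*(1-np.cos(.2))]-ey*74*np.sin(.2)
L=[imaging.get_image("scene") for _ in range(8)]
d=dict(L[0]);d["img"]=np.mean([x["img"] for x in L],0).round().astype(np.uint8)
def rep(n,d,c,yaw,lm):
    hc,bg,o,pr,w,rr,al=angs(d,c,yaw);X=hc[0]+rr*np.sin(al);Y=hc[1]-rr*np.cos(al)
    f=lambda m:np.round([(w*m*X).sum()/(w*m).sum(),(w*m*Y).sum()/(w*m).sum()],2)
    print(n,"hub",hc.round(2),"bob",f((rr>14)&(rr<27)&(abs(al)<.4)),"needle",f((rr>29)&(rr<37)&(abs(al)<.12)),"mark",f((rr>43)&(rr<48)&(al>lm-.2)&(al<lm+.2)))
    Y0=Y
rep("now",d,c,yaw,0.)
S=np.load("scene5.npy",allow_pickle=True).item();rep("up",S,np.array([568.714,-287.033,444.354]),-.67997,.207)
e=readout.state();print(s["tcp_pos"],e["tcp_pos"],e["ft_force"],e["t"])
E
```

```text
now hub [-0.1 -2.4] bob [ -0.27 -23.1 ] needle [  0.19 -35.74] mark [  0.23 -47.64]
up hub [ 1.03 -3.31] bob [  1.3  -24.04] needle [  1.17 -36.03] mark [ 10.35 -47.65]
[592.72204378 -25.19488872 165.33222797] [592.71841356 -25.18147258 165.32867878] [-0.59314987  0.76046949  5.34808347] 22.15
```

```bash
python3 -c "
from station import env
print(env.finish_job())"
```

```text
the job is handed in; nothing more can be done
None
```

The job is handed in at about 22 s: the stud plate lies on the riser, square in yaw and about 1.5 mm off in the riser's y, and the gauge is held on the stud with its pointer on the set mark to within about 0.01 rad.

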